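Hold the reel tensioner bolt for the lock nut

TASK

On the reel-machine service bench, lift the yellow cover off the gap behind the dark steel bracket and stand it the right way up in the middle of the blue mat. Then reach down into the gap, grip the brass hex bolt head across two flats, turn it 30 degrees anticlockwise (seen from above) against its spring, so that the white pointer on its collar meets the red mark on the deck, and keep hold of it there so it cannot turn back while a colleague does up the backing nut: finish still gripping it at the mark. Leave the jar, the screwdriver and the heat sink where they are.

Things in the scene. Friction and masses are not known exactly. Their poses are not given: they have to be found in the camera images.
- station: Fixed level station; origin on the vertical bolt axis at bench level. mm: deck x -63..77, y -75..75, top at z 50. Two walls on it (y -65..65, up to z 115) leave a gap x -32..32, open on top and at both y ends: dark steel bracket at x -38..-32 (foot and gussets to -60), clear circuit case at x 32..72. The bolt head is mid-gap; fingers fit only when closing roughly along y. Yaw within 0.35 rad.
- bolt_head (a point): Grip point of the brass hex head, on its vertical axis, 80 mm above the bench. Head 22 mm across flats, z 60 to 94 mm; below it a black collar, radius 22, z 52 to 58, with a white pointer to +y. Axes turn with the bolt: y is square to the pair of flats to grip (close along y), z up. At rest y is turned -0.26 rad (clockwise) from the station's y, at the red mark +0.26 rad.
- bolt (a joint): Turn of the bolt in rad, anticlockwise from above positive; at rest 0 (a stop), other stop 1.0. The red mark is at 0.52 (30 degrees). A spring drives it back to 0 if let go: 0.028 N m at 0, 0.064 N m at the mark.
- cover_grip (a point): Centre of the loose cover's black grip block in x, y; 45 mm above its underside. Block 56 (x) x 20 (y) mm, from 25 mm below to 13 mm above this point: close along y. Yellow plate 96 (x) x 80 (y) x 5 mm under it, then two lips 15 mm deep, in the gap with 2 mm play (lift straight up 20 mm). Starts on the wall tops, axes as the station's, point 145 mm up. Set down, it stands on its lips.
- cover: The same yellow cover, 0.13 to 0.25 kg; origin at the centre of its underside (the foot of the lips), z up.
- mat: Fixed blue mat, 160 by 160 by 4 mm, flat on the bench on the other side from the station. Origin: centre of its underside, at bench level; its top is 4 mm up.
- jar: Bystander: amber jar with white lid, 48 mm across, 70 mm high, standing between station and mat. Origin: centre of its underside.
- driver: Bystander: screwdriver lying flat near the robot, about 200 mm long along its x. Origin: its underside, near the middle.
- heatsink: Bystander: finned aluminium heat sink 50 by 70 by 28 mm on the far side. Origin: centre of its underside.
Mind the look-alikes: they are no part of the job. Several things look just like the station: the one meant starts nearest to the robot's base.

How it is judged:
By the outcome, as a careful person would: the job done as asked, in the order asked, and still so for the second after the job is handed in, while the arm keeps its last pose, push and grip.
It also fails if it takes over 53 s, if anything falls off the work surface, if the arm or the gripper's body presses on something with over 40 N, if the wrist force passes 120 N, or if a joint passes its speed limit or range.

ROBOT

A 7-joint arm with a two-finger parallel gripper is mounted at the origin on the work surface. World frame = base frame: x ahead of the robot, y to its left, z up, the work surface at z = 0. Lengths are in m, angles in degrees, forces in N, time in s.
With the tool pointing down it reaches from about 0.4 to 0.9 m from the base axis. Payload 5.5 kg.
Tool frame: the origin (TCP) lies midway between the tips of the shut fingers; the grasp point (between the pads) lies 19 mm behind it; z points along the fingers, x is the direction in which the jaws open and shut, and the axes are right-handed (so a half turn about z gives the same grasp; the last joint's range is limited). The gripper opens to 85 mm and grips with 20 to 120 N. Pads are 22 mm wide; open, the fingers measure 114 mm over their backs; the gripper's body (76 mm by 85 mm) begins 54 mm behind the grasp point. The pads swing forward as they close: fully open they stand 13 mm farther back than shut.
Start: joints at [78.277, 28.699, -24.465, 88.831, 12.651, 65.22, -12.049], TCP at [0.293, -0.58, 0.231] pointing down, gripper open.
Joint ranges: [-164.97, 164.97], [-17.58, 116.51], [-87.97, 89.64], [11.32, 138.91], [-80.73, 260.73], [10.89, 115.49], [-147.41, 147.41]. Speed limits (degrees/s): [147.25, 147.25, 180, 180, 180, 180, 180].

INTERFACE

Orientations are given as a 3x3 rotation matrix whose columns are the frame's x, y, z axes.
In Python, from workcell import manip, eyes, job gives the robot as it stands.
- The arm moves only by the tool jog_arm, never from a script. Its arguments are lists of equal length, an entry for each row: "slide": the shift along the tool's x, y, z in m, a list of three; "twist": the turn about the tool's z in rad; "grip": the gripper command: -1 is shut, 1 is fully open, values between are in proportion. In form: {"slide": [[dx, dy, dz], ...], "twist": [twist, ...], "grip": [grip, ...]}. A call has 1 to 12 rows; each row shifts and turns the commanded pose from where the row before left it, along the tool's axes as they then stand; what a row does not reach is not made up. A row lasts 1/12 s, in which the tool goes at most 41.7 mm and 7.16 degrees, less where a joint would pass 70% of its speed; a pose out of reach is approached as far as the arm can. A call with a gripper value outside its range is refused whole. The fingers move at their own pace and stop on an object; "newtons" is the grip in N (left out, the last holds). Time passes only in rows, so rows that do not move let the fingers close. It gives the time, the measured TCP pose, the force and the opening at its end, in the units of the state.
- manip.get_obs(): the state, without advancing time (a new reading comes with each control period).
- eyes.get_image(name): name is "scene" or "top" or "wrist"; returns (picture, depth): 420x560x3 uint8, red, green, blue; 420x560 float32, m along the optical axis (not along the pixel's ray), 0 where there is no reading.
- eyes.camera_info(name): a dict with "fx", "fy", "cx", "cy" (pixels), "extrinsics" (4x4, takes a point from camera to world coordinates). Camera axes: x right, y up, looking along -z (the intrinsics and any distortion apply to the point x, -y, -z); pixel columns grow to the right and rows downward; lengths in m; the calibration is good to about 2 mm. A picture is of the moment at which its call begins: read the wrist's pose just before it. camera_info takes no time and is no camera call; for the wrist camera it gives the pose at the moment of the call.
- job.sign_off(): hands the job in, once; it reports no verdict.
The state is a dict: "time": time; "joint_pos": joint angles; "qd": joint speeds; "tau": joint torques, N m; "tcp_pos": TCP position; "tool_rot": TCP orientation; "wrist_force": force on the tool from outside, world axes, zero at the start; "wrist_torque": the same for the moment, N m; "finger_gap": finger opening in m.
Only numpy, scipy, OpenCV 4.12 (cv2) and the standard library are available. Lean on these libraries where they do the work, as an engineer would, in place of code of your own. Each camera call takes 0.05 s, during which the arm holds its last target.

## Working session

There is one attempt and no reset: what is moved stays moved. The work goes in short steps, Python scripts to look and compute and a tool call to move; the robot and the scene stay as the last step left them, time stands still between calls to the robot, and variables do not carry over. Pictures are saved under pics/ and viewed, and the job is handed in when it is done.

Besides the shell and the picture viewer there is one more tool, called after "Request:" as name(argument=value, ...) on one line, values as JSON. jog_arm: Moves the arm, as the interface text tells. Its arguments: {"type":"object","properties":{"slide":{"type":"array","items":{"type":"array","items":{"type":"number"}}},"twist":{"type":"array","items":{"type":"number"}},"grip":{"type":"array","items":{"type":"number"}},"newtons":{"type":"number"}},"required":["slide","twist","grip"]}

```bash
ls; mkdir -p pics; python3 - <<'E'
from workcell import manip, eyes, job
import cv2,numpy as np
o=manip.get_obs()
for k,v in o.items(): print(k,np.round(np.array(v),4).tolist())
for n in ["scene","top","wrist"]:
    im,d=eyes.get_image(n); ci=eyes.camera_info(n)
    cv2.imwrite(f"pics/{n}0.png",im[:,:,::-1]); np.savez(f"{n}0.npz",im=im,d=d,E=ci["extrinsics"],K=[ci[k] for k in("fx","fy","cx","cy")])
    print(n,{k:(np.round(np.array(v),4).tolist()) for k,v in ci.items()})
E
```

```text
pics
time 0.0
joint_pos [78.2795, 28.7536, -24.4527, 88.8916, 12.6523, 65.2203, -12.0492]
qd [0.0372, -0.0382, 0.04, 0.0524, 0.1144, 0.0282, 0.0027]
tau [0.0005, -56.9507, -5.8157, -28.0934, 0.0107, 0.0119, 0.0]
tcp_pos [0.2927, -0.5796, 0.2303]
tool_rot [[0.4509, -0.8926, -0.0008], [-0.8926, -0.4509, 0.0018], [-0.002, -0.0, -1.0]]
wrist_force [-0.5358, 0.2261, -0.5881]
wrist_torque [0.0264, -0.0437, 0.0001]
finger_gap 0.0853
scene {'fx': 431.1321, 'fy': 431.1321, 'cx': 283.0821, 'cy': 210.8718, 'extrinsics': [[-0.809, -0.4872, 0.3288, 0.96], [0.5877, -0.6783, 0.441, 0.7636], [0.0082, 0.55, 0.8351, 1.1588], [0.0, 0.0, 0.0, 1.0]]}
top {'fx': 469.1127, 'fy': 469.1127, 'cx': 281.7542, 'cy': 208.6691, 'extrinsics': [[0.0127, 0.9972, -0.0743, 0.4524], [-0.9999, 0.0134, 0.0085, 0.2166], [0.0095, 0.0742, 0.9972, 1.4043], [0.0, 0.0, 0.0, 1.0]]}
wrist {'fx': 308.2289, 'fy': 308.2289, 'cx': 275.8242, 'cy': 205.1805, 'extrinsics': [[0.4506, 0.8585, 0.2448, 0.3541], [-0.8927, 0.4336, 0.1228, -0.5493], [-0.0007, -0.2738, 0.9618, 0.3731], [0.0, 0.0, 0.0, 1.0]]}
```

View pics/top0.png

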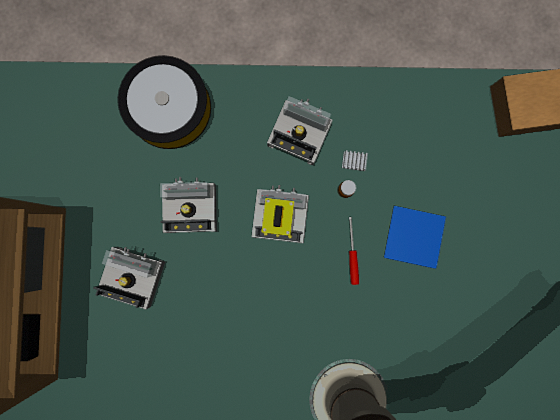

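View pics/scene0.png

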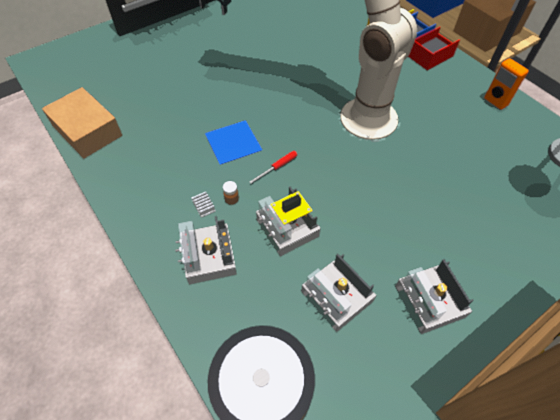

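The picture shows four station look-alikes in the top view: (280,215), (300,130), (188,207) and (130,278). The robot base is near (348,395), so (280,215) is nearest, and it is the only one with the yellow cover. The mat is at (415,237), the jar at (347,188), the driver at (352,250) and the heat sink at (355,160). Next I'll confirm this in a crop and measure.

```bash
cat > h.py <<'E'
import numpy as np,cv2
def load(f): z=np.load(f); return z["im"],z["d"],z["E"],z["K"]
def toworld(u,v,d,E,K):
    u=np.asarray(u,float);v=np.asarray(v,float)
    x=(u-K[2])/K[0]*d; y=(v-K[3])/K[1]*d
    p=np.stack([x,-y,-d*np.ones_like(x)],-1)
    return p@E[:3,:3].T+E[:3,3]
def ray(u,v,z,E,K):
    u=np.asarray(u,float);v=np.asarray(v,float)
    r=np.stack([(u-K[2])/K[0],-(v-K[3])/K[1],-np.ones_like(u)],-1)@E[:3,:3].T
    t=(z-E[2,3])/r[...,2]
    return E[:3,3]+r*t[...,None]
def rectxy(mask,z,E,K):
    c,_=cv2.findContours(mask.astype(np.uint8),cv2.RETR_EXTERNAL,cv2.CHAIN_APPROX_NONE)
    c=max(c,key=cv2.contourArea)[:,0,:]
    p=ray(c[:,0],c[:,1],z,E,K)[:,:2]
    return cv2.minAreaRect((p*1000).astype(np.float32)),cv2.contourArea(c)
E
python3 - <<'E'
from h import *
for n in["top","scene"]:
    im,d,E,K=load(n+"0.npz")
    h=cv2.cvtColor(im,cv2.COLOR_RGB2HSV)
    y=(h[...,0]>22)&(h[...,0]<36)&(h[...,1]>150)&(h[...,2]>100)
    c,l,s,ce=cv2.connectedComponentsWithStats(y.astype(np.uint8))
    i=1+np.argmax(s[1:,4]); m=l==i
    print(n,"yellow",s[i],ce[i], rectxy(m,.105+.015+0,E,K), rectxy(m,.12,E,K)[0])
    vs,us=np.nonzero(m); P=toworld(us,vs,d[vs,us],E,K); print(np.median(P,0))
    b=(h[...,0]>100)&(h[...,0]<125)&(h[...,1]>150)&(h[...,2]>80)
    c,l,s,ce=cv2.connectedComponentsWithStats(b.astype(np.uint8))
    if n=="scene": 
        print(s,ce)
    i=1+np.argmax(s[1:,4]); m=l==i
    print("mat",s[i],rectxy(m,.004,E,K)); vs,us=np.nonzero(m); print(np.median(toworld(us,vs,d[vs,us],E,K),0))
im,d,E,K=load("top0.npz")
cv2.imwrite("pics/c1.png",cv2.resize(im[170:260,235:375,::-1],None,fx=5,fy=5,interpolation=cv2.INTER_CUBIC))
E
```

```text
top yellow [261 198  33  40 797] [277.40401506 217.01631117] (((523.8685913085938, 216.13223266601562), (83.64691162109375, 101.55473327636719), 84.41252899169922), 954.0) ((523.8685913085938, 216.13223266601562), (83.64691162109375, 101.55473327636719), 84.41252899169922)
[0.52459667 0.2177561  0.1184974 ]
mat [ 384  206   62   63 2854] (((478.47430419921875, -193.4342498779297), (159.8682098388672, 159.56251525878906), 78.73930358886719), 2750.5)
[ 0.47760987 -0.19299925  0.0025883 ]
scene yellow [271 192  41  32 520] [291.14230769 209.20576923] (((524.5513916015625, 217.92408752441406), (83.68640899658203, 95.92469024658203), 83.65531921386719), 451.0) ((524.5513916015625, 217.92408752441406), (83.68640899658203, 95.92469024658203), 83.65531921386719)
[0.53266157 0.23052754 0.12210741]
[[     0      0    560    420 233086]
 [   407      0     57     17    502]
 [   412     13     23     24    110]
 [   419     25      1      1      1]
 [   421     26      2      2      2]
 [   205    121     57     43   1499]] [[279.39403053 210.4641806 ]
 [435.9123506    5.35458167]
 [422.81818182  26.42727273]
 [419.          25.        ]
 [421.5         26.5       ]
 [232.79719813 141.74316211]]
mat [ 205  121   57   43 1499] (((475.664794921875, -193.56820678710938), (162.1519775390625, 160.20040893554688), 78.73038482666016), 1428.0)
[ 0.47818134 -0.19005856  0.00585824]
```

View pics/wrist0.png

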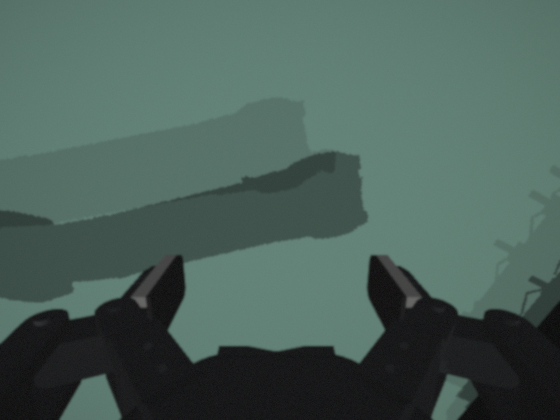

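View pics/c1.png

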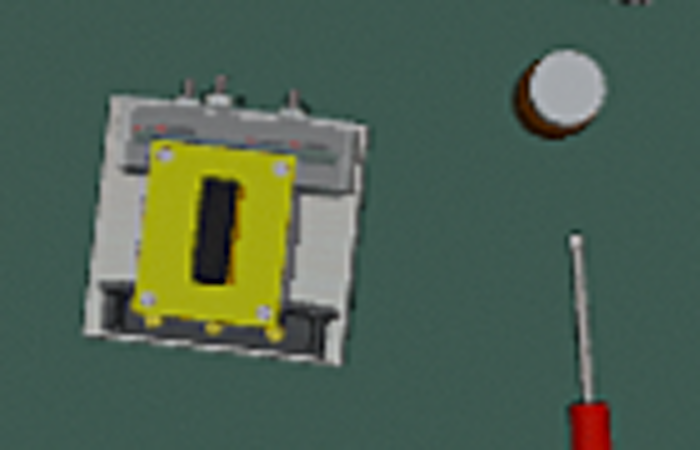

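The crop confirms it: the yellow cover sits on the station at (280,215), with the bracket on the robot side and the case on the far side. The cover is at about (0.525, 0.217) with yaw about −5.6°. The mat centre is (0.477, −0.193) with yaw about −11°. I'm moving over the cover now.

Request:
jog_arm(slide=[[-0.02,-0.018,-0.002],[-0.029,-0.027,-0.002],[-0.029,-0.027,-0.002],[-0.029,-0.027,-0.002],[-0.029,-0.027,-0.002],[-0.029,-0.027,-0.002],[-0.029,-0.027,-0.002],[-0.029,-0.027,-0.002],[-0.029,-0.027,-0.002],[-0.029,-0.027,-0.002],[-0.029,-0.027,-0.002],[-0.029,-0.027,-0.002]], twist=[0,0,0,0,0,0,0,0,0,0,0,0], grip=[1,1,1,1,1,1,1,1,1,1,1,1])

```text
time: 1.15
tcp_pos: [0.4213, -0.1336, 0.2554]
tool_rot: [[0.451, -0.893, 0.0], [-0.893, -0.451, -0.001], [0.001, 0.0, -1.0]]
wrist_force: [1.0, -0.2, -0.5]
finger_gap: 0.0856
```

Request:
jog_arm(slide=[[-0.029,-0.027,0],[-0.029,-0.027,0],[-0.029,-0.027,0],[-0.029,-0.027,0],[-0.029,-0.027,0],[-0.029,-0.027,0],[-0.029,-0.027,0],[-0.02,-0.018,0],[-0.01,-0.009,0],[0,0,0]], twist=[-0.12,-0.12,-0.12,-0.12,-0.12,-0.12,-0.12,-0.12,-0.12,-0.12], grip=[1,1,1,1,1,1,1,1,1,1])

```text
time: 1.98
tcp_pos: [0.3747, 0.1691, 0.2553]
tool_rot: [[0.994, 0.109, -0.0], [0.109, -0.994, -0.001], [-0.0, 0.001, -1.0]]
wrist_force: [-0.1, -0.5, -0.4]
finger_gap: 0.0852
```

Request:
jog_arm(slide=[[0.02,0,0],[0,0,0],[0,0,0],[0,0,0],[0,0,0],[0,0,0],[0,0,0],[0,0,0],[0,0,0],[0,0,0],[0,0,0],[0,0,0]], twist=[-0.114,-0.114,-0.114,-0.114,-0.114,-0.114,-0.114,-0.114,-0.114,-0.114,-0.114,-0.11], grip=[1,1,1,1,1,1,1,1,1,1,1,1])

```text
time: 2.98
tcp_pos: [0.3969, 0.1677, 0.2552]
tool_rot: [[0.104, 0.995, 0.0], [0.995, -0.104, -0.001], [-0.001, 0.0, -1.0]]
wrist_force: [0.0, 0.1, 0.2]
finger_gap: 0.0853
```

```bash
python3 - <<'E'
from workcell import manip
o=manip.get_obs(); print(o["joint_pos"],o["tcp_pos"],o["tool_rot"])
E
```

```text
[ 44.60961404  14.20277252 -78.82995457 115.91452541  15.81844732
  62.21573804  42.62189483] [0.39688017 0.16773793 0.2552246 ] [[ 1.04071699e-01  9.94569796e-01  4.97937390e-05]
 [ 9.94569659e-01 -1.04071658e-01 -5.33022483e-04]
 [-5.24945945e-04  1.04995898e-04 -9.99999857e-01]]
```

Request:
jog_arm(slide=[[0.01,0.02,0],[0.012,0.025,0],[0.012,0.025,0],[0.012,0.025,0],[0.01,0.02,0],[0.006,0.007,0],[0,0,0],[0,0,0]], twist=[0,0,0,0,0,0,0,0], grip=[1,1,1,1,1,1,1,1])

```text
time: 3.65
tcp_pos: [0.524, 0.2167, 0.2549]
tool_rot: [[0.108, 0.994, -0.002], [0.994, -0.108, 0.0], [0.0, -0.002, -1.0]]
wrist_force: [-0.8, -0.3, 0.1]
finger_gap: 0.0853
```

```bash
cat >snap.py <<'E'
import sys
from workcell import manip,eyes
import numpy as np,cv2
def snap(n,tag):
    ci=eyes.camera_info(n); im,d=eyes.get_image(n)
    cv2.imwrite(f"pics/{n}{tag}.png",im[:,:,::-1]); np.savez(f"{n}{tag}.npz",im=im,d=d,E=ci["extrinsics"],K=[ci[k] for k in("fx","fy","cx","cy")])
if __name__=="__main__":
    o=manip.get_obs(); print(np.round(o["time"],2),np.round(o["joint_pos"],1),np.round(o["tcp_pos"],4),np.round(o["wrist_force"],1),np.round(o["wrist_torque"],2),o["finger_gap"]); print(np.round(o["tool_rot"],4).tolist())
    for n in sys.argv[2:]: snap(n,sys.argv[1])
E
python3 snap.py 1 wrist top
```

```text
3.65 [ 22.4  30.5 -64.5  98.7  29.1  69.8  34.2] [0.524  0.2167 0.2549] [-0.8 -0.3  0.1] [ 0.02  0.03 -0.  ] 0.0852957755036448
[[0.1083, 0.9941, -0.0016], [0.9941, -0.1083, 0.0002], [0.0, -0.0016, -1.0]]
```

View pics/wrist1.png

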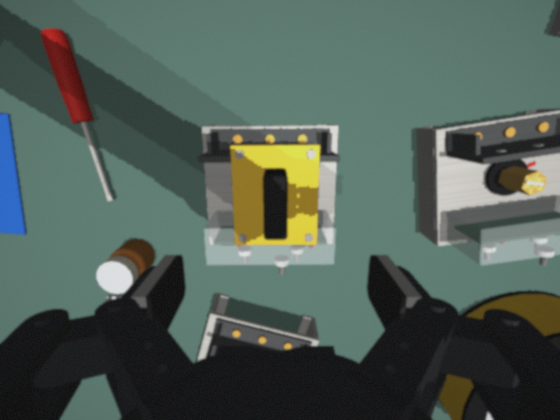

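```bash
cat > cov.py <<'E'
from h import *
import sys
im,d,E,K=load(sys.argv[1]); zp=float(sys.argv[2])
h=cv2.cvtColor(im,cv2.COLOR_RGB2HSV)
y=(h[...,0]>22)&(h[...,0]<36)&(h[...,1]>150)&(h[...,2]>100)
y=cv2.morphologyEx(y.astype(np.uint8),cv2.MORPH_OPEN,np.ones((3,3)))
c,l,s,ce=cv2.connectedComponentsWithStats(y); i=1+np.argmax(s[1:,4])
print(s[i]); print("plate",rectxy(l==i,zp,E,K))
x0,y0,w,hh=s[i][:4]
b=np.zeros_like(y); b[y0+3:y0+hh-3,x0+3:x0+w-3]=h[y0+3:y0+hh-3,x0+3:x0+w-3,2]<55
c,l,s,ce=cv2.connectedComponentsWithStats(b); i=1+np.argmax(s[1:,4]); m=l==i
vs,us=np.nonzero(m); print("block",s[i],rectxy(m,zp+.038,E,K),np.percentile(toworld(us,vs,d[vs,us],E,K)[:,2],[5,50,95]))
P=toworld(us,vs,d[vs,us],E,K); P=P[P[:,2]>zp+.03]; print("block depth rect",cv2.minAreaRect((P[:,:2]*1000).astype(np.float32)))
E
python3 cov.py wrist1.npz .12
```

```text
[ 230  144   91   46 2327]
plate (((496.7447509765625, 218.03831481933594), (80.24220275878906, 40.83252716064453), 83.76862335205078), 2187.0)
block [264 170  23  17 364] (((499.7008361816406, 217.7617645263672), (17.464242935180664, 12.786685943603516), 83.77539825439453), 327.5) [0.1378731  0.1573115  0.15893143]
block depth rect ((501.6490783691406, 217.5504913330078), (17.533864974975586, 9.497538566589355), 83.93464660644531)
```

```bash
python3 - <<'E'
from h import *
im,d,E,K=load("wrist1.npz"); h=cv2.cvtColor(im,cv2.COLOR_RGB2HSV)
for p in [(240,160),(240,220),(300,190),(305,225),(275,200),(275,230)]: print(p,h[p[1],p[0]],im[p[1],p[0]])
E
sed -i 's/>22)/>18)/; s/<36)/<40)/; s/\[...,2\]>100/[...,2]>70/' cov.py; python3 cov.py wrist1.npz .12
```

```text
(240, 160) [ 22 177 144] [144 117  44]
(240, 220) [ 22 182 146] [146 118  42]
(300, 190) [ 22 183 146] [146 119  41]
(305, 225) [ 27 180 222] [222 208  65]
(275, 200) [150  11  24] [24 23 24]
(275, 230) [68 35 29] [25 29 26]
[ 230  144   91  100 6429]
plate (((523.3909912109375, 215.074951171875), (80.34941864013672, 94.45356750488281), 83.76864624023438), 7853.0)
block [ 264  170   23   68 1463] (((521.2401733398438, 215.39584350585938), (17.72858238220215, 56.12371826171875), 83.77299499511719), 1377.5) [0.15007519 0.15786756 0.15902183]
block depth rect ((502.1278076171875, 217.43453979492188), (17.830663681030273, 95.90260314941406), 83.94286346435547)
```

Request:
jog_arm(slide=[[-0.0016,-0.0006,0.012],[0,0,0.025],[0,0,0.03],[0,0,0.03],[0,0,0.02],[0,0,0.01],[0,0,0.001],[0,0,0]], twist=[0,0,0,0,0,0,0,0], grip=[1,1,1,1,1,1,1,1])

```text
time: 4.42
tcp_pos: [0.524, 0.2145, 0.1274]
tool_rot: [[0.109, 0.994, -0.0], [0.994, -0.109, -0.0], [-0.0, -0.0, -1.0]]
wrist_force: [-0.4, 0.6, -0.1]
finger_gap: 0.0854
```

Request:
jog_arm(slide=[[0,0,0],[0,0,0],[0,0,0],[0,0,0],[0,0,0],[0,0,0],[0,0,0],[0,0,0],[0,0,0],[0,0,0]], twist=[0,0,0,0,0,0,0,0,0,0], grip=[-1,-1,-1,-1,-1,-1,-1,-1,-1,-1], newtons=50)

```text
time: 5.25
tcp_pos: [0.5248, 0.215, 0.128]
tool_rot: [[0.11, 0.994, 0.001], [0.994, -0.11, 0.0], [0.0, 0.001, -1.0]]
wrist_force: [-0.3, -0.3, 5.8]
finger_gap: 0.0193
```

Gripped at 19.3 mm. Lifting straight up slowly at first.

Request:
jog_arm(slide=[[0,0,-0.005],[0,0,-0.005],[0,0,-0.006],[0,0,-0.008],[0,0,-0.01],[0,0,-0.02],[0,0,-0.02],[0,0,-0.02],[0,0,-0.01],[0,0,0]], twist=[0,0,0,0,0,0,0,0,0,0], grip=[-1,-1,-1,-1,-1,-1,-1,-1,-1,-1])

```text
time: 6.08
tcp_pos: [0.5256, 0.2157, 0.2342]
tool_rot: [[0.11, 0.994, 0.005], [0.994, -0.11, 0.001], [0.002, 0.004, -1.0]]
wrist_force: [0.4, 0.2, -2.1]
finger_gap: 0.0194
```

```bash
python3 snap.py 2 wrist
```

```text
6.08 [ 21.8  31.5 -63.5 100.1  30.5  67.5  33.2] [0.5256 0.2157 0.2342] [ 0.4  0.2 -2.1] [-0.    0.04 -0.02] 0.01944846549718708
[[0.1096, 0.994, 0.0045], [0.994, -0.1097, 0.0015], [0.002, 0.0043, -1.0]]
```

View pics/wrist2.png

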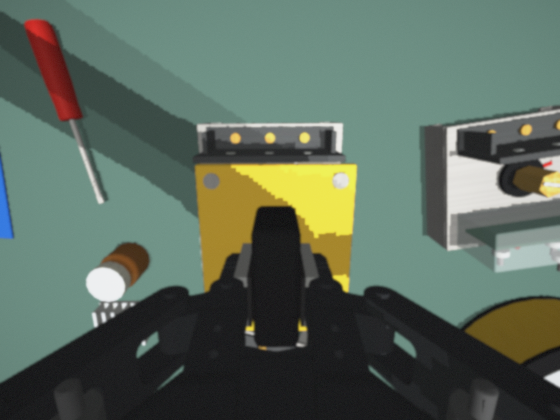

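Request:
jog_arm(slide=[[-0.01,0,0],[-0.025,0,0],[-0.037,0,0],[-0.037,0,0],[-0.037,0,0],[-0.037,0,0],[-0.037,0,0],[-0.037,0,0],[-0.037,0,0],[-0.037,0,0],[-0.037,0,0],[-0.02,0,0]], twist=[0,0,0,0,0,0,0,0,0,0,0,0], grip=[-1,-1,-1,-1,-1,-1,-1,-1,-1,-1,-1,-1])

```text
time: 7.13
tcp_pos: [0.479, -0.177, 0.2294]
tool_rot: [[0.116, 0.993, -0.004], [0.993, -0.116, -0.001], [-0.001, -0.003, -1.0]]
wrist_force: [1.3, 0.1, -1.2]
finger_gap: 0.0191
```

Request:
jog_arm(slide=[[-0.015,0,0],[-0.008,0,0],[0,0,0],[0,0,0]], twist=[0,0,0.045,0.045], grip=[-1,-1,-1,-1])

```text
time: 7.47
tcp_pos: [0.4781, -0.1942, 0.2301]
tool_rot: [[0.202, 0.979, -0.002], [0.979, -0.202, 0.002], [0.001, -0.002, -1.0]]
wrist_force: [0.6, 0.0, -2.0]
finger_gap: 0.019
```

```bash
python3 snap.py 3 top wrist
```

```text
7.47 [ 71.9  27.  -66.9 107.1  27.4  64.5  73.2] [ 0.4781 -0.1942  0.2301] [ 0.6  0.  -2. ] [ 0.02 -0.02  0.04] 0.01902954943406357
[[0.2016, 0.9795, -0.0018], [0.9795, -0.2016, 0.0016], [0.0012, -0.0021, -1.0]]
```

View pics/wrist3.png

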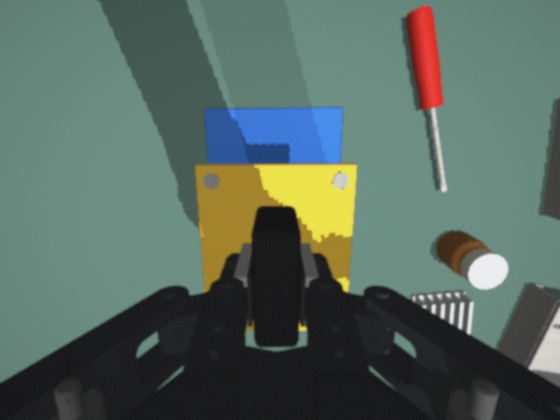

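Request:
jog_arm(slide=[[0,0,0.012],[0,0,0.025],[0,0,0.033],[0,0,0.033],[0,0,0.033],[0,0,0.025],[0,0,0.015],[0,0,0.008],[0,0,0.004],[0,0,0]], twist=[0,0,0,0,0,0,0,0,0,0], grip=[-1,-1,-1,-1,-1,-1,-1,-1,-1,-1])

```text
time: 8.4
tcp_pos: [0.479, -0.1931, 0.0426]
tool_rot: [[0.197, 0.98, -0.001], [0.98, -0.197, 0.001], [0.001, -0.001, -1.0]]
wrist_force: [0.6, -0.4, -1.4]
finger_gap: 0.0192
```

Request:
jog_arm(slide=[[0,0,0.002],[0,0,0.002],[0,0,0.002],[0,0,0.001],[0,0,0]], twist=[0,0,0,0,0], grip=[-1,-1,-1,-1,-1])

```text
time: 8.82
tcp_pos: [0.4794, -0.1941, 0.0366]
tool_rot: [[0.199, 0.98, 0.0], [0.98, -0.199, -0.0], [-0.0, 0.001, -1.0]]
wrist_force: [0.0, 0.5, -1.5]
finger_gap: 0.0195
```

Request:
jog_arm(slide=[[0,0,0.002],[0,0,0.001],[0,0,0.001],[0,0,0.001],[0,0,0]], twist=[0,0,0,0,0], grip=[-1,-1,-1,-1,-1])

```text
time: 9.23
tcp_pos: [0.4793, -0.1939, 0.0319]
tool_rot: [[0.198, 0.98, -0.0], [0.98, -0.198, -0.001], [-0.001, -0.0, -1.0]]
wrist_force: [-3.7, -0.2, 7.2]
finger_gap: 0.0193
```

Contact (force +7 N). Releasing slowly and retreating.

Request:
jog_arm(slide=[[0,0,0],[0,0,0],[0,0,0],[0,0,0],[0,0,0],[0,0,0],[0,0,0],[0,0,0]], twist=[0,0,0,0,0,0,0,0], grip=[-0.4,-0.3,-0.2,0,0.2,0.3,0.3,0.3])

```text
time: 9.9
tcp_pos: [0.4793, -0.1938, 0.0313]
tool_rot: [[0.198, 0.98, 0.0], [0.98, -0.198, 0.0], [0.0, -0.0, -1.0]]
wrist_force: [0.2, 0.1, 0.2]
finger_gap: 0.0557
```

Request:
jog_arm(slide=[[0,0,-0.01],[0,0,-0.02],[0,0,-0.03],[0,0,-0.035],[0,0,-0.035],[0,0,-0.035],[0,0,-0.02],[0,0,-0.01],[0,0,0]], twist=[0,0,0,0,0,0,0,0,0], grip=[0.3,0.3,0.3,0.3,0.3,0.3,0.3,0.3,0.3])

```text
time: 10.65
tcp_pos: [0.4805, -0.1942, 0.2287]
tool_rot: [[0.199, 0.98, 0.003], [0.98, -0.199, -0.003], [-0.002, 0.004, -1.0]]
wrist_force: [0.1, 0.6, -0.3]
finger_gap: 0.0552
```

```bash
python3 snap.py 4 wrist; python3 cov.py wrist4.npz .024
```

```text
10.65 [ 71.5  27.  -66.6 107.1  27.7  64.1  73.1] [ 0.4805 -0.1942  0.2287] [ 0.1  0.6 -0.3] [ 0.04 -0.01 -0.05] 0.055206780271825406
[[0.1986, 0.9801, 0.0034], [0.9801, -0.1986, -0.0025], [-0.0018, 0.0038, -1.0]]
[ 242  137   69   81 4120]
plate (((478.2978515625, -195.00286865234375), (76.97760009765625, 92.8426284790039), 78.8148193359375), 4895.5)
block [268 157  17  54 861] (((476.63055419921875, -194.75949096679688), (16.645580291748047, 55.32560348510742), 78.94513702392578), 795.0) [0.05968794 0.06197938 0.06318695]
block depth rect ((457.5472412109375, -191.02015686035156), (16.70804214477539, 94.5834732055664), 78.94662475585938)
```

View pics/wrist4.png

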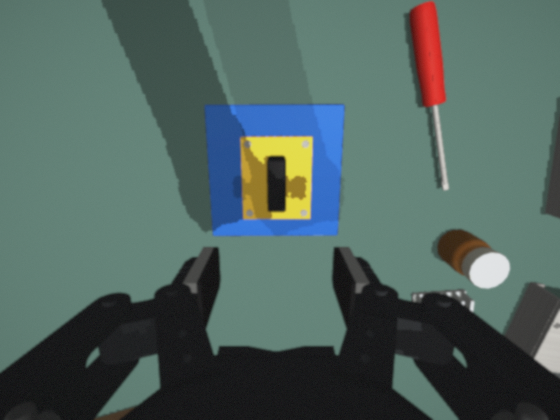

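The cover stands upright, centred on the mat (block at (276,183), mat spanning 205–345), within about 2 mm. Heading back to look at the bolt.

Request:
jog_arm(slide=[[0.01,-0.001,-0.002],[0.025,-0.0025,-0.002],[0.037,-0.0036,-0.002],[0.037,-0.0036,-0.002],[0.037,-0.0036,-0.002],[0.037,-0.0036,-0.002],[0.037,-0.0036,-0.002],[0.037,-0.0036,-0.002],[0.037,-0.0036,-0.002],[0.037,-0.0036,-0.002],[0.037,-0.0036,-0.002],[0.02,-0.002,-0.002]], twist=[0,0,0,0,0,0,0,0,0,0,0,0], grip=[0.3,0.3,0.3,0.3,0.3,0.3,0.3,0.3,0.3,0.3,0.3,0.3])

```text
time: 11.7
tcp_pos: [0.5168, 0.1995, 0.2489]
tool_rot: [[0.193, 0.981, -0.003], [0.981, -0.193, 0.002], [0.002, -0.003, -1.0]]
wrist_force: [-0.2, 0.7, 0.6]
finger_gap: 0.0552
```

Request:
jog_arm(slide=[[0.015,-0.0015,0],[0.007,-0.0015,0],[0,0,0],[0,0,0],[0,0,0]], twist=[0,0,0.085,0.084,0], grip=[0.3,0.3,0.3,0.3,0.3])

```text
time: 12.12
tcp_pos: [0.5195, 0.2157, 0.2488]
tool_rot: [[0.363, 0.932, -0.003], [0.932, -0.363, -0.001], [-0.002, -0.002, -1.0]]
wrist_force: [0.5, -0.2, 0.4]
finger_gap: 0.0555
```

```bash
python3 snap.py 5 wrist top scene
```

```text
12.12 [ 20.8  28.8 -61.4  99.7  27.1  68.1  20.6] [0.5195 0.2157 0.2488] [ 0.5 -0.2  0.4] [-0.05 -0.04 -0.01] 0.055491430362998924
[[0.3628, 0.9319, -0.0025], [0.9319, -0.3628, -0.0012], [-0.0021, -0.0019, -1.0]]
```

View pics/wrist5.png

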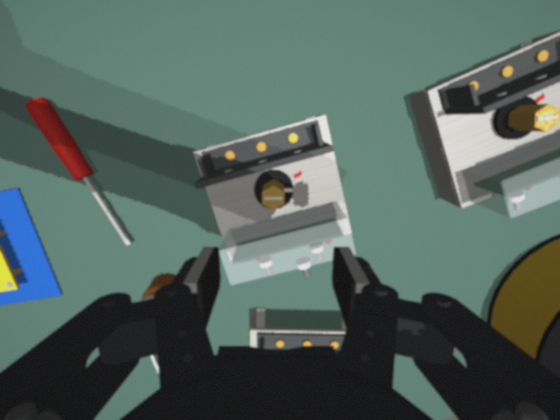

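```bash
python3 - <<'E'
from h import *
im,d,E,K=load("wrist5.npz")
cv2.imwrite("pics/c5.png",cv2.resize(im[110:290,185:365,::-1],None,fx=4,fy=4,interpolation=cv2.INTER_CUBIC)[:600])
cv2.imwrite("pics/c5.png",cv2.resize(im[140:230,215:345,::-1],None,fx=6,fy=6,interpolation=cv2.INTER_CUBIC))
h=cv2.cvtColor(im,cv2.COLOR_RGB2HSV)
# brass top by depth
vs,us=np.mgrid[140:230,215:345]; vs=vs.ravel();us=us.ravel()
P=toworld(us,vs,d[vs,us],E,K)
m=(P[:,2]>.088)&(P[:,2]<.1)&(np.hypot(P[:,0]-.5235,P[:,1]-.2152)<.025)
print(m.sum(),P[m].mean(0),us[m].mean(),vs[m].mean(),cv2.minEnclosingCircle((P[m,:2]*1000).astype(np.float32)),cv2.minAreaRect((P[m,:2]*1000).astype(np.float32)))
# red mark
r=((h[...,0]<6)|(h[...,0]>172))&(h[...,1]>140)&(h[...,2]>80)
r[:140]=0;r[230:]=0;r[:,:215]=0;r[:,345:]=0
v,u=np.nonzero(r); Q=ray(u,v,.05,E,K); print("red",u.mean(),v.mean(),Q.mean(0))
# collar dark
k=np.zeros_like(r); k[140:230,215:345]=True
dk=k&(h[...,2]<40)
E
```

```text
437 [0.52357822 0.2090531  0.09402182] 272.54691075514876 197.1487414187643 ((524.1140747070312, 208.72727966308594), 12.463156700134277) ((523.7920532226562, 208.8424835205078), (21.190553665161133, 24.06382179260254), 68.60859680175781)
red 297.3333333333333 174.41666666666666 [0.51940374 0.23988959 0.05      ]
```

View pics/c5.png

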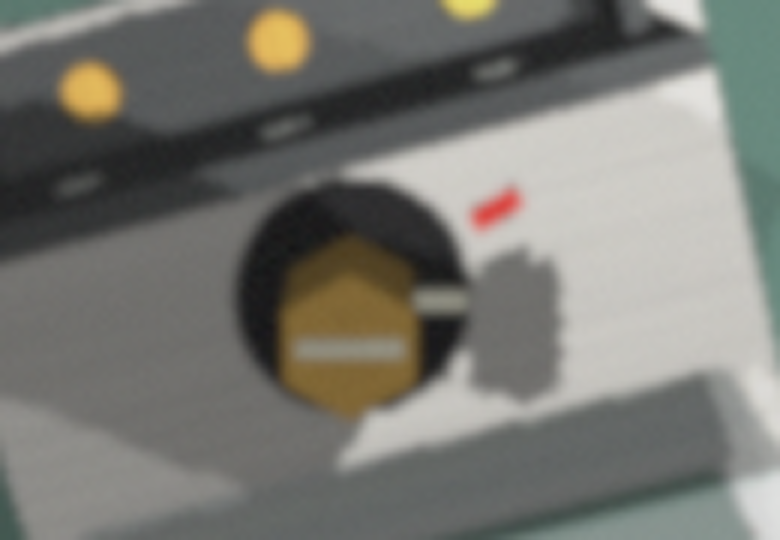

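```bash
python3 - <<'E'
from h import *
im,d,E,K=load("wrist5.npz")
print(ray(np.array([274.0,(350/6+215)]),np.array([189.,140+345/6]),np.array(.058),E,K)[0], ray(273.3,140+345/6.,.094,E,K))
im,d,E,K=load("scene5.npz")
cv2.imwrite("pics/c5s.png",cv2.resize(im[180:260,240:340,::-1],None,fx=7,fy=7,interpolation=cv2.INTER_CUBIC))
R=E[:3,:3]
for p in [(.5237,.2089,.094),(.5237,.2089,.058)]:
    q=R.T@(np.array(p)-E[:3,3]); print(K[2]+K[0]*q[0]/-q[2],K[3]-K[1]*q[1]/-q[2])
E
```

```text
[0.52383528 0.21017406 0.058     ] [0.52416745 0.20962756 0.094     ]
289.2308575675522 209.7911381404741
288.99198401850475 216.34555584645477
```

View pics/c5s.png

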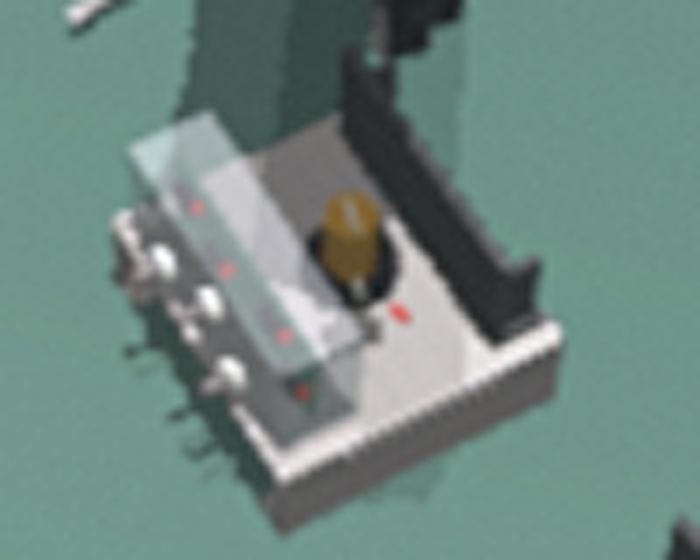

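The bolt is at about (0.524, 0.2095), 6 mm along y from the cover centre, which could slide in the gap. Its flats already square with the jaws, and the red mark lies about 30° anticlockwise from the pointer. Next step is the descent with fingers at about 45 mm.

Request:
jog_arm(slide=[[-0.0042,0.0063,0.01],[0,0,0.02],[0,0,0.03],[0,0,0.03],[0,0,0.015],[0,0,0.005],[0,0,0],[0,0,0]], twist=[0,0,0,0,0,0,0,0], grip=[0.06,0.06,0.06,0.06,0.06,0.06,0.06,0.06])

```text
time: 12.93
tcp_pos: [0.5255, 0.2104, 0.1411]
tool_rot: [[0.36, 0.933, 0.001], [0.933, -0.36, 0.001], [0.001, 0.0, -1.0]]
wrist_force: [0.4, 0.3, 0.3]
finger_gap: 0.0456
```

```bash
python3 snap.py 6 wrist
```

```text
12.93 [ 16.8  35.9 -55.5 105.   34.8  57.8  15.8] [0.5255 0.2104 0.1411] [0.4 0.3 0.3] [ 0.01 -0.03  0.04] 0.04555409761633523
[[0.3602, 0.9329, 0.0008], [0.9329, -0.3602, 0.0009], [0.0011, 0.0004, -1.0]]
```

View pics/wrist6.png

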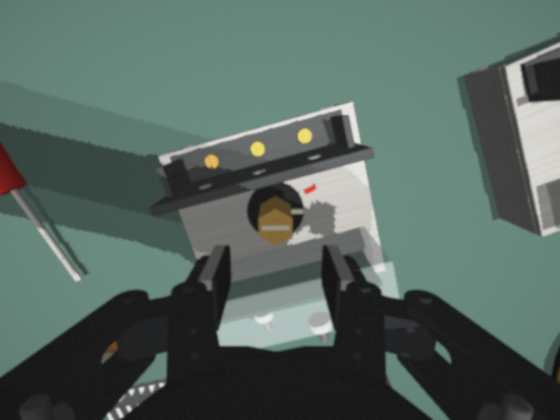

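```bash
python3 - <<'E'
from h import *
im,d,E,K=load("wrist6.npz")
vs,us=np.mgrid[180:255,232:320]; vs=vs.ravel();us=us.ravel()
P=toworld(us,vs,d[vs,us],E,K)
m=(P[:,2]>.088)&(P[:,2]<.1)&(np.hypot(P[:,0]-.5238,P[:,1]-.2095)<.02)
print(m.sum(),P[m].mean(0),us[m].mean(),vs[m].mean(),cv2.minAreaRect((P[m,:2]*1000).astype(np.float32)))
E
```

```text
1016 [0.52333193 0.20928389 0.09394295] 274.5748031496063 225.9724409448819 ((524.1937866210938, 208.92236328125), (21.701772689819336, 25.287195205688477), 68.5043716430664)
```

Request:
jog_arm(slide=[[-0.0018,-0.0007,0.006],[0,0,0.012],[0,0,0.015],[0,0,0.015],[0,0,0.012],[0,0,0.01],[0,0,0.005],[0,0,0.002],[0,0,0]], twist=[0,0,0,0,0,0,0,0,0], grip=[0.06,0.06,0.06,0.06,0.06,0.06,0.06,0.06,0.06])

```text
time: 13.73
tcp_pos: [0.5233, 0.2087, 0.0627]
tool_rot: [[0.36, 0.933, -0.001], [0.933, -0.36, 0.0], [-0.0, -0.001, -1.0]]
wrist_force: [0.1, -0.2, -0.4]
finger_gap: 0.0455
```

```bash
python3 snap.py 7 wrist
```

```text
13.73 [ 13.1  41.5 -50.1 107.7  40.9  50.8  11.3] [0.5233 0.2087 0.0627] [ 0.1 -0.2 -0.4] [0.03 0.01 0.02] 0.04552441354095148
[[0.3601, 0.9329, -0.0009], [0.9329, -0.3601, 0.0001], [-0.0003, -0.0009, -1.0]]
```

View pics/wrist7.png

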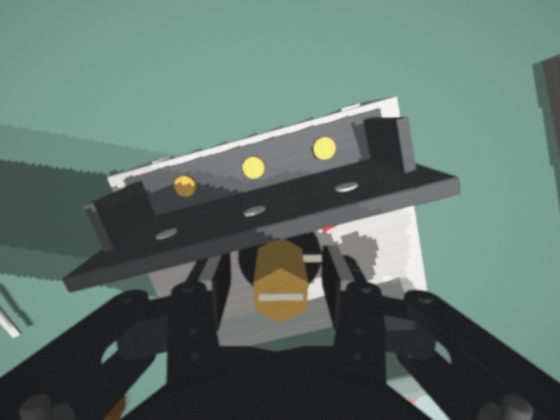

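The head sits centred between the pads at (280,280), square to the jaws. Closing.

Request:
jog_arm(slide=[[0,0,0],[0,0,0],[0,0,0],[0,0,0],[0,0,0],[0,0,0],[0,0,0],[0,0,0]], twist=[0,0,0,0,0,0,0,0], grip=[-1,-1,-1,-1,-1,-1,-1,-1], newtons=60)

```text
time: 14.45
tcp_pos: [0.5247, 0.2102, 0.0644]
tool_rot: [[0.36, 0.933, 0.003], [0.933, -0.36, 0.003], [0.003, 0.001, -1.0]]
wrist_force: [1.7, 5.0, 0.5]
finger_gap: 0.0211
```

```bash
python3 snap.py 8 wrist
```

```text
14.45 [ 13.1  41.4 -50.2 107.6  40.9  50.8  11.3] [0.5247 0.2102 0.0644] [1.7 5.  0.5] [ 0.61 -0.31  0.04] 0.021068057642689254
[[0.3597, 0.9331, 0.0026], [0.9331, -0.3597, 0.0026], [0.0033, 0.0015, -1.0]]
```

View pics/wrist8.png

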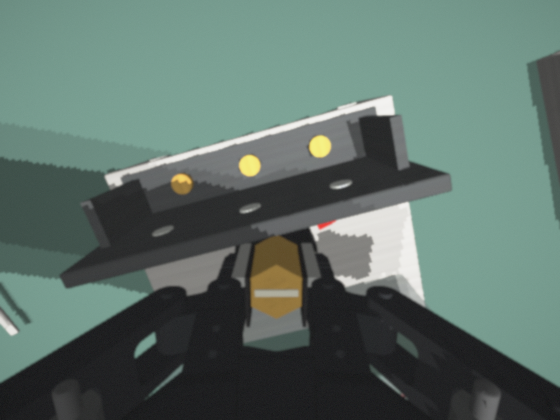

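Request:
jog_arm(slide=[[0.0015,0,0],[0,0,0],[0,0,0],[0,0,0],[0,0,0],[0,0,0],[0,0,0],[0,0,0],[0,0,0],[0,0,0],[0,0,0]], twist=[0,-0.04,-0.06,-0.07,-0.07,-0.07,-0.07,-0.06,-0.05,-0.03,0], grip=[-1,-1,-1,-1,-1,-1,-1,-1,-1,-1,-1])

```text
time: 15.42
tcp_pos: [0.5247, 0.2101, 0.0643]
tool_rot: [[-0.152, 0.988, 0.001], [0.988, 0.152, 0.0], [-0.0, 0.001, -1.0]]
wrist_force: [-0.7, 0.3, 5.6]
finger_gap: 0.0209
```

```bash
python3 snap.py 9 wrist top scene; python3 - <<'E'
from h import *
im,d,E,K=load("scene9.npz")
cv2.imwrite("pics/c9s.png",cv2.resize(im[180:260,240:340,::-1],None,fx=7,fy=7,interpolation=cv2.INTER_CUBIC))
E
```

```text
15.42 [ 16.8  44.7 -56.3 107.4  46.3  54.2  37.3] [0.5247 0.2101 0.0643] [-0.7  0.3  5.6] [ 0.07  0.07 -0.03] 0.02087370103539268
[[-0.152, 0.9884, 0.0012], [0.9884, 0.152, 0.0], [-0.0001, 0.0012, -1.0]]
```

View pics/wrist9.png

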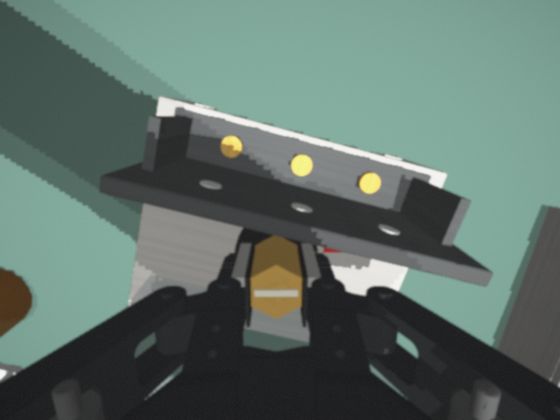

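View pics/c9s.png

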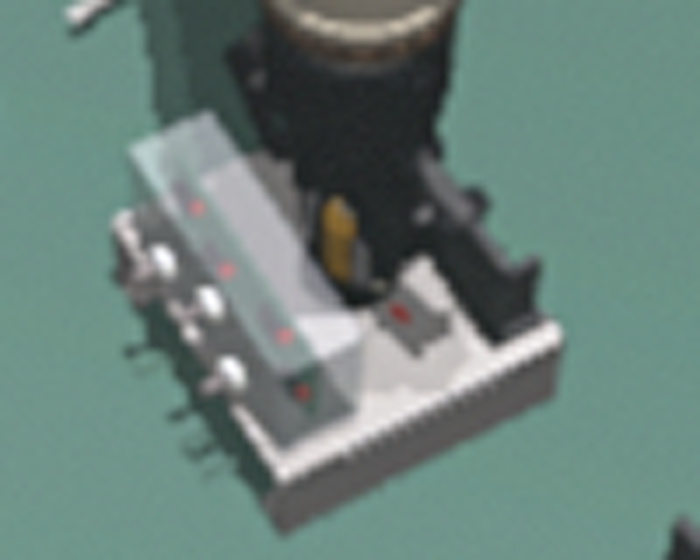

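The bolt followed the jaws: the head is still square between the pads at (276,290). I'll cross-check the mark angle from earlier unobstructed views and the bracket line.

```bash
python3 - <<'E'
from h import *
for f in ["wrist5.npz","wrist6.npz","wrist7.npz"]:
    im,d,E,K=load(f); h=cv2.cvtColor(im,cv2.COLOR_RGB2HSV)
    r=((h[...,0]<6)|(h[...,0]>172))&(h[...,1]>110)&(h[...,2]>80); r[:140]=0;r[240:]=0;r[:,:240]=0;r[:,345:]=0
    v,u=np.nonzero(r); Q=ray(u,v,.0505,E,K)[:,:2]
    for c in [(.5242,.2090),(.5247,.2101)]:
        q=Q.mean(0)-c; print(f,len(u),Q.mean(0),"dir",np.degrees(np.arctan2(q[1],q[0])),np.hypot(*q))
    x=Q-Q.mean(0); w,V=np.linalg.eigh(x.T@x); print(" axis",np.degrees(np.arctan2(V[1,1],V[0,1])))
    # deck light pixels / pointer: bright small near collar in wrist5,6
    # all points at wall-top height, bracket: fit
    vs,us=np.nonzero(d>0); P=toworld(us,vs,d[vs,us],E,K)
    yaw=np.radians(-6.2); X=(P[:,:2]-[.5242,.209])@np.array([[np.cos(yaw),-np.sin(yaw)],[np.sin(yaw),np.cos(yaw)]])
    m=(abs(P[:,2]-.115)<.002)&(X[:,0]>-.042)&(X[:,0]<-.028)&(abs(X[:,1])<.066)
    vx,vy,_,_=cv2.fitLine((P[m,:2]*1000).astype(np.float32),cv2.DIST_L2,0,.01,.01).ravel()
    print(" bracket",m.sum(),np.degrees(np.arctan2(vy,vx)), X[m].mean(0))
im,d,E,K=load("wrist6.npz")
cv2.imwrite("pics/c6.png",cv2.resize(im[170:260,220:350,::-1],None,fx=6,fy=6,interpolation=cv2.INTER_CUBIC))
im,d,E,K=load("wrist9.npz")
cv2.imwrite("pics/c9.png",cv2.resize(im[220:320,230:380,::-1],None,fx=5,fy=5,interpolation=cv2.INTER_CUBIC))
E
```

```text
wrist5.npz 22 [0.51925815 0.23978215] dir 99.12059850043067 0.03117631674838842
wrist5.npz 22 [0.51925815 0.23978215] dir 100.3890916135318 0.030176876027803622
 axis 101.18876499189322
 bracket 965 84.096 [-0.03511019  0.00077307]
wrist6.npz 50 [0.51924066 0.2400527 ] dir 99.07392304102592 0.0314462235390092
wrist6.npz 50 [0.51924066 0.2400527 ] dir 100.32965090375222 0.030446155519471593
 axis 99.38755630522186
 bracket 2493 84.09429 [-0.03525498  0.00148038]
wrist7.npz 31 [0.52068779 0.23776012] dir 96.96253589046628 0.028973779232183874
wrist7.npz 31 [0.52068779 0.23776012] dir 98.25341814716077 0.027949594614062732
 axis 94.04746698468213
 bracket 7636 84.07356 [-0.03555638  0.0030673 ]
```

View pics/c6.png

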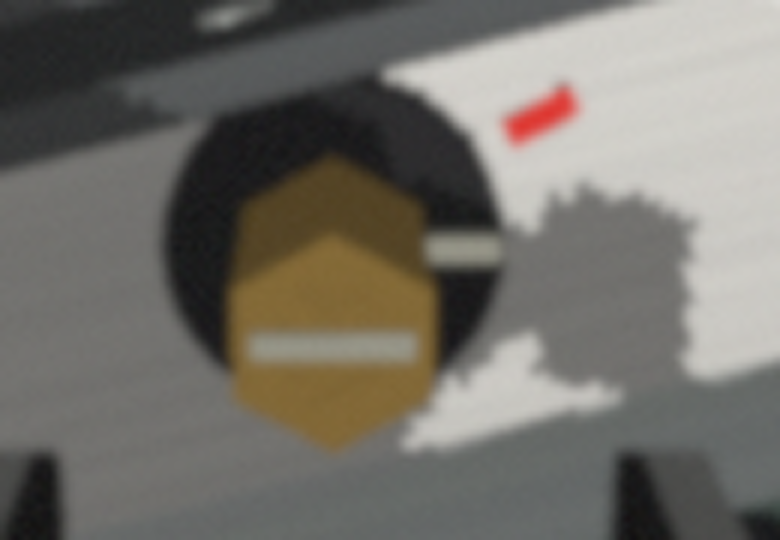

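View pics/c9.png

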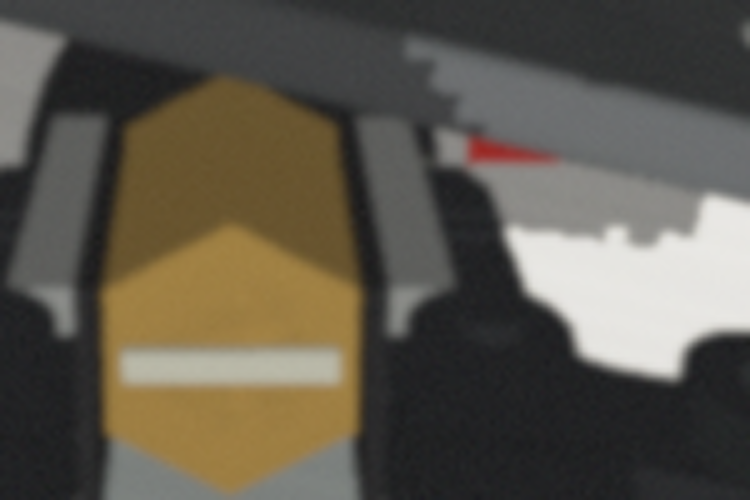

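Everything agrees: station yaw from the bracket puts the mark at 98.98°, the red mark's own direction is 99.1°, and the tool is at 98.74°. The red bar also runs level with the slot. One last 0.005 rad nudge, then hold still.

Request:
jog_arm(slide=[[0,0,0],[0,0,0],[0,0,0],[0,0,0],[0,0,0],[0,0,0],[0,0,0],[0,0,0],[0,0,0],[0,0,0],[0,0,0],[0,0,0]], twist=[-0.005,0,0,0,0,0,0,0,0,0,0,0], grip=[-1,-1,-1,-1,-1,-1,-1,-1,-1,-1,-1,-1])

```text
time: 16.57
tcp_pos: [0.5247, 0.2101, 0.0644]
tool_rot: [[-0.155, 0.988, 0.001], [0.988, 0.155, -0.0], [-0.0, 0.001, -1.0]]
wrist_force: [0.2, 1.3, 5.5]
finger_gap: 0.0209
```

```bash
python3 snap.py 10 wrist top; python3 - <<'E'
from h import *
im,d,E,K=load("wrist10.npz"); a=cv2.resize(im[220:320,230:380,::-1],(600,400),interpolation=cv2.INTER_CUBIC)
im,d,E,K=load("top10.npz"); cv2.imwrite("pics/c10.png",cv2.resize(np.vstack([cv2.resize(a,(450,300)),cv2.resize(im[140:280,240:450,::-1],(450,300))]),None,fx=1,fy=1))
E
```

```text
16.57 [ 16.8  44.8 -56.3 107.4  46.3  54.2  37.4] [0.5247 0.2101 0.0644] [0.2 1.3 5.5] [ 0.15  0.1  -0.  ] 0.020945117205131203
[[-0.1553, 0.9879, 0.0014], [0.9879, 0.1553, -0.0001], [-0.0003, 0.0014, -1.0]]
```

View pics/c10.png

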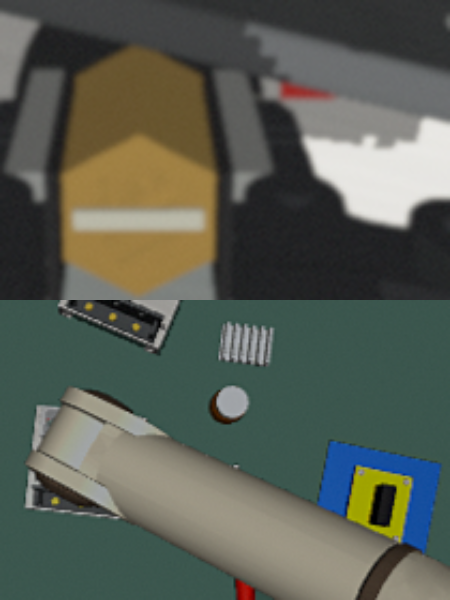

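The head is held square at the mark. The cover stands centred on the mat, and the bystanders are undisturbed.

```bash
python3 -c "
from workcell import job
print(job.sign_off())"
```

```text
the job is handed in; nothing more can be done
None
```

I lifted the yellow cover off the nearest station and stood it upright on the blue mat. I then gripped the bolt head across its flats, turned it about 30° anticlockwise to the red mark, and handed the job in still gripping it at 60 N.

- **Cover:** after release, its centre measured about 2 mm from the mat's centre, and it was standing upright.
- **Bolt angle:** the jaws finished at 98.9°. The mark should be at 99.0° from the bracket line and at 99.1° from the red mark seen directly. A rougher view, partly blocked, gave 97–98°. After turning, the collar pointer was mostly hidden by a finger, so I judged the angle from the head sitting square in the jaws.
- **Grip and force:** the opening held steady at about 21 mm for the last second. The wrist force was about 6 N.
- **Time:** the clock read 16.6 s at the last move, against the 53 s limit.
- **Bystanders:** the jar and heat sink were where they started. The screwdriver was partly hidden by the arm in the last view, but what showed of it looked in place.

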